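# Lock the copy-lamp column with its loop pin

## Robot

A 6-joint arm with a two-finger parallel gripper is mounted at the origin on the work surface. World frame = base frame: x ahead of the robot, y to its left, z up, the work surface at z = 0. Lengths are in m, angles in rad, forces in N, time in s.
With the tool pointing down it reaches from about 0.3 to 0.75 m from the base axis. Payload 8.5 kg.
Tool frame: the origin (TCP) lies midway between the tips of the shut fingers; the grasp point (between the pads) lies 19 mm behind it (grip_depth is the distance from the TCP to the grasp point, in m); x points along the fingers, z is the direction in which the jaws open and shut, and the axes are right-handed (so a half turn about x gives the same grasp; the last joint's range is limited). The gripper opens to 88 mm and grips with 3 to 60 N. Pads are 18 mm wide; open, the fingers measure 123 mm over their backs; the gripper's body (75 mm by 187 mm) begins 45 mm behind the grasp point.
Start: joints at [-1.367, 0.381, 1.297, -0, 1.464, -0.215], TCP at [0.224, -0.502, 0.216] pointing down, gripper open.
Joint ranges: [-3.11, 3.11], [-0.89, 2.33], [0.22, 2.48], [-1.42, 4.56], [0.17, 2.85], [-2.88, 2.88]. Speed limits (rad/s): [2.39, 2.39, 3.14, 3.14, 3.14, 3.14].

## Interface

Orientations are given as a rotation vector (axis times angle).
In Python, from station import * gives the robot as it stands.
- The arm moves only by the shell command python3 -m inch 'ROWS' [OPENING] [FORCE]. ROWS is a JSON object of lists of equal length, an entry for each row: "xyz": the shift along the tool's x, y, z in m, a list of three; "yaw": the turn about the tool's x in rad. A call has exactly 8 rows; each row shifts and turns the pose as measured when the row begins, along the tool's axes as they then stand; what a row does not reach is not made up. A row lasts 1/8 s, in which the tool goes at most 62.5 mm and 10.7 degrees, less where a joint would pass 70% of its speed; a pose out of reach is approached as far as the arm can. A call with a gripper value outside its range is refused whole. OPENING is the finger opening in m, from 0 to 0.0881, set as the call begins (- or left out, the last holds). The fingers move at their own pace and stop on an object; FORCE is the grip in N (left out, the last holds). Time passes only in rows, so rows that do not move let the fingers close, or fill a call up. It gives the time, the measured TCP pose, the force and the opening at its end, in the units of the state.
- observe(): the state, without advancing time (a new reading comes with each control period).
- grab_frame(name): name is "scene" or "top" or "wrist"; returns a dict with "color" (400x640x3 uint8, red, green, blue), "vertical_fov" (degrees; the focal length in pixels is half the picture's height over the tangent of half this angle, whatever the lens; pixels are square), "cx", "cy" (the principal point, pixels), "rvec" (rotation vector, rad) and "tvec" (3), from world to camera coordinates, as OpenCV has them; the wrist camera has in their place "mount" (4x4, takes a point from camera to tool coordinates, whose origin is the TCP and whose axes are the tool frame's). Camera axes: x right, y down, z forward; pixel columns grow to the right and rows downward; lengths in m; the calibration is good to about 2 mm. The wrist camera is an equidistant fisheye: a pixel r from the principal point sees the ray r / f radians off the axis. A picture is of the moment at which its call begins: read the wrist's pose just before it. There is no depth.
- job_done(): hands the job in, once; it reports no verdict.
Trained networks look in the newest picture that a camera, given by its name, has taken for a name from the list of things; names that differ only in an ending like _2 or _b are one class to them, and where a whole thing is asked for, a point or a joint stands for the part that bears it (a point fixed in the world has none). Each returns a list of dicts, best first, with "p" (0 to 1); they miss things now and then, are a little off and sometimes report something else, mostly with a low value. They report only what shows in the picture. A call takes as long as a camera call. They do not tell look-alikes from the thing itself.
- look_for(camera, query): "location" ([row, column] in pixels, amid what is visible of it).
The state is a dict: "time_s": time; "qpos": joint angles; "qd": joint speeds; "joint_efforts": joint torques, N m; "position": TCP position; "eef_rot": TCP orientation; "contact_force": force on the tool from outside, world axes, zero at the start; "moment": the same for the moment, N m; "opening": opening from 0.0 (shut) to 1.0 (fully open).
Only numpy, scipy, OpenCV 4.12 (cv2) and the standard library are available. Lean on these libraries where they do the work, as an engineer would, in place of code of your own. Each camera call takes 0.05 s, during which the arm holds its last target. There are 200 camera calls.

## Task

Take the lock pin from the slide box and push it gently through the cross hole near the top of the copy-lamp column, from the side facing away from the lamp, until its shoulder is home against the column. Then swing its sprung loop up and over the column's top and press it down behind the far side until it snaps shut over the pin's tip, and let go. The column stands a centimetre or so higher or lower each time, so feel for the hole; do not lean hard on the column, drop the pin or disturb the things around.

Things in the scene. Friction and masses are not known exactly. Their poses are not given: they have to be found in the camera images.
- stand: Copy-lamp stand, fixed: dark foot 150 x 130 x 12 mm, 34 mm square socket up to z = 40 mm, out of which rises a plain aluminium column 24 x 24 mm. Origin: under the foot's centre, on the column's axis; x points to the lamp side, z up. The pin enters the column from the -x side and travels to +x; fully home the pin's origin is at x = -12 mm, y = 0 here.
- hole_nominal (a point): Nominal centre of the cross hole: on the column's axis, 110 mm above the stand's origin. The true hole is up to 12 mm higher or lower (column clamped there, not measured; it does not move in use). Hole 9.6 x 9.6 mm square, no chamfer, right through along the stand's x.
- column_top (a point): Nominal centre of the column's flat top, 33 mm above the hole's centre; truly up to 12 mm higher or lower, together with the hole. The top edges facing the stand's +x and -x are bevelled 6 mm at 45 degrees.
- ledge (a point): Nominal centre of the top of a small ledge on the column's -x side that carries the pin's head: it stands out 28 mm from the column's face, 18 mm wide, 5 mm thick, its top level with the hole's lower edge (4.8 mm below the hole's centre). It is higher or lower together with the hole.
- lamp (a point): Nominal centre of the lamp head (56 mm across, 30 mm high), 118 mm from the column's axis on the +x side, on a 12 mm square arm whose top is 37 mm below the hole's centre. The arm starts from a black 36 mm square collar round the column, 30 to 56 mm below the hole's centre. All this rises and sinks with the column.
- pin: Steel lock pin, about 160 g with its loop, lying level on the slide box. Origin on the shank's axis in the plane of the shoulder; x to the tip, z up. Shank 8 x 8 mm square, 32 mm long, then a round nose 8 mm long tapering from 4 to 1.5 mm radius; tip at x = +40 mm. Head block (front face = shoulder): x -40 to 0, y -7 to 7, z -4 to 12 mm. Flat underside at z = -4 mm.
- pin_tab (a point): Middle of the pin's upright grip tab on top of the head block: x -40 to -16, y -5 to 5 (10 mm thick), z 12 to 36 mm in the pin's frame; this point is at x -28, z 24 mm.
- loop_hinge (a point): Middle of the loop's hinge axis, which runs along the pin's y at x = -28, z = +4 mm in the pin's frame. The axle ends at y = -19 and +19 mm.
- bail (a joint): Angle of the pin's sprung wire loop on its hinge, rad. 0: lies back, away from the tip, 10 degrees above level; grows as it swings up (1.40 upright) and over towards the tip; 2.87 is shut (the stop), the cross-bar just above the pin's nose and behind the column. Lightly stiff: stays where it is left. The loop is two 4 mm wires at y = -17 and +17 mm and a cross-bar.
- loop_bar (a point): Centre of the loop's round cross-bar, which turns freely as a roller: 9 mm thick, 92 mm long along the pin's y, 57.4 mm from the hinge axis; finger grips at |y| 19 to 46 mm. It can be drawn outwards from the hinge up to 10 mm against a spring of 2.7 N + 0.9 N per mm. It must give about 4 mm outwards to pass the column's far top edge, then springs back.
- slidebox: Black-lidded box of slides, fixed, 154 x 124 x 38 mm high; origin under its centre. The pin lies on its lid.
- ink: Red ink bottle, 36 mm across, 75 mm high, loose; origin under its centre. Bystander.
- tape: Roll of tape lying flat, 100 mm across, 25 mm high, loose; origin under its centre. Bystander.
- glue: White glue stick standing, 28 mm across, 95 mm high, loose; origin under its centre. Bystander.
- markers: White cup of markers, 80 mm across, 140 mm high with the markers, loose; origin under its centre. Bystander.
There are look-alikes about, which are no part of the job. Of the things like the pin, leave any that is yellow; of the rest the larger one is meant.

How it is judged:
On the way, in this order (a step that is already met when the one before it is completed fails the run):
1. the pin is home in the cross hole, shoulder against the column, loop still open (x of pin in the frame of stand between -0.0155 and -0.0095 m and y of pin in the frame of stand between -0.004 and 0.004 m and z of pin in the frame of stand between 0.092 and 0.128 m and angle between the x axis of pin and the x axis of stand, either way round below 0.2 rad and value of joint bail below 2 rad), for 0.2 s.
2. the loop has snapped shut behind the column (x of pin in the frame of stand between -0.0155 and -0.0095 m and y of pin in the frame of stand between -0.004 and 0.004 m and z of pin in the frame of stand between 0.092 and 0.128 m and angle between the x axis of pin and the x axis of stand, either way round below 0.2 rad and value of joint bail above 2.75 rad), for 0.2 s.
At the end, for the whole second after the job is handed in: The pin is through the cross hole from the side away from the lamp, its shoulder within 3.5 mm of the column; the loop is shut behind the column's far side (hinge above 2.75 rad); the pin is at rest and released (all of step 2 and linear speed of pin below 0.02 m/s); the robot touches nothing.
It fails at once if the pin or loop is pressed on the stand with more than 30 N (contact force between pin and stand above 30 N).
It fails at once if the robot or its fingers press on the stand with more than 25 N (contact force between any of the arm, the fingers and stand above 25 N).
It fails at once if the pin is dropped (height (world z) of pin below 0.034 m).
It fails at once if the ink bottle, tape roll, glue stick or marker cup is moved more than 25 mm or tipped (distance of any of ink, tape, glue, markers from where it was at the start of the episode above 0.025 m or angle between any of ink, tape, glue, markers's own z axis and vertical above 0.35 rad).
It also fails if it takes over 64 s, if anything falls off the work surface, if the arm or the gripper's body presses on something with over 40 N, if the wrist force passes 120 N, or if a joint passes its speed limit or range.

## Working session

There is one attempt and no reset: what is moved stays moved. The work goes in short steps, Python scripts to look and compute and a shell command to move; the robot and the scene stay as the last step left them, time stands still between calls to the robot, and variables do not carry over. Pictures are saved under pics/ and viewed, about 8 in all and at most 12, crops included, and the job is handed in when it is done.

```bash
ls; mkdir -p pics
cat > h.py <<'E'
import numpy as np, cv2
from scipy.spatial.transform import Rotation as R
from station import *
def snap(n):
    o=observe(); f=grab_frame(n); f['o']=o; f['n']=n; return f
def foc(f): return 200/np.tan(np.radians(f['vertical_fov'])/2)
def c2w(f):
    """camera->world R,t"""
    if f['n']=='wrist':
        T=np.eye(4);T[:3,:3]=R.from_rotvec(f['o']['eef_rot']).as_matrix();T[:3,3]=f['o']['position']
        T=T@np.array(f['mount']);return T[:3,:3],T[:3,3]
    M=R.from_rotvec(np.ravel(f['rvec'])).as_matrix();return M.T,-M.T@np.ravel(f['tvec'])
def ray(f,rc):
    x=rc[1]-f['cx'];y=rc[0]-f['cy'];F=foc(f)
    if f['n']=='wrist':
        r=np.hypot(x,y);th=r/F;d=np.array([x/r*np.sin(th),y/r*np.sin(th),np.cos(th)])
    else: d=np.array([x,y,F]);d/=np.linalg.norm(d)
    A,t=c2w(f);return t,A@d
def atz(f,rc,z):
    t,d=ray(f,rc);return t+d*(z-t[2])/d[2]
def proj(f,P):
    A,t=c2w(f);p=A.T@(np.asarray(P)-t);F=foc(f)
    if f['n']=='wrist':
        r=np.hypot(p[0],p[1]);th=np.arctan2(r,p[2]);return np.array([f['cy']+p[1]/r*th*F,f['cx']+p[0]/r*th*F])
    return np.array([f['cy']+p[1]/p[2]*F,f['cx']+p[0]/p[2]*F])
def save(f,n,crop=None,s=1):
    im=f['color'][:,:,::-1]
    if crop: im=im[crop[0]:crop[1],crop[2]:crop[3]]
    cv2.imwrite('pics/'+n,cv2.resize(im,None,fx=s,fy=s,interpolation=cv2.INTER_CUBIC))
E
python3 - <<'E'
from h import *
ims=[]
for n in ['top','scene']:
    f=snap(n); save(f,n+'0.png')
    print(n,f['vertical_fov'],c2w(f)[1],c2w(f)[0][:,2])
    for q in ['stand','pin','pin_tab','loop_hinge','loop_bar','column_top','ledge','lamp','slidebox','ink','tape','glue','markers']:
        print(q,[(np.round(d['location']).tolist(),round(d['p'],2)) for d in look_for(n,q)][:3])
print({k:np.round(v,3).tolist() for k,v in observe().items()})
E
```

```text
pics
top 43.55891705295914 [0.45981572 0.02035123 1.39370963] [ 0.05758595 -0.00377273 -0.99833342]
stand [([175.0, 253.0], 0.77)]
pin [([275.0, 396.0], 0.82), ([166.0, 325.0], 0.62), ([182.0, 389.0], 0.56)]
pin_tab [([272.0, 398.0], 0.69), ([185.0, 390.0], 0.67), ([168.0, 320.0], 0.45)]
loop_hinge [([186.0, 388.0], 0.86), ([272.0, 398.0], 0.64)]
loop_bar [([264.0, 411.0], 0.47)]
column_top [([173.0, 256.0], 0.64)]
ledge [([173.0, 255.0], 0.86)]
lamp [([174.0, 253.0], 0.71), ([109.0, 323.0], 0.23)]
slidebox [([178.0, 385.0], 0.81)]
ink [([157.0, 474.0], 0.53)]
tape [([251.0, 342.0], 0.91), ([157.0, 470.0], 0.67)]
glue [([110.0, 325.0], 0.45)]
markers [([162.0, 162.0], 0.9)]
scene 47.050865156269005 [ 0.88864448 -0.46515452  1.06536809] [-0.30243035  0.4197549  -0.85576966]
stand [([193.0, 376.0], 0.96)]
pin [([268.0, 276.0], 0.94), ([240.0, 340.0], 0.64), ([234.0, 200.0], 0.6)]
pin_tab [([271.0, 276.0], 0.97), ([238.0, 203.0], 0.75), ([241.0, 339.0], 0.59)]
loop_hinge [([234.0, 204.0], 0.93), ([268.0, 278.0], 0.83), ([240.0, 340.0], 0.61)]
loop_bar [([259.0, 265.0], 0.8), ([246.0, 204.0], 0.54), ([228.0, 336.0], 0.51)]
column_top [([191.0, 378.0], 0.68)]
ledge [([192.0, 377.0], 0.87)]
lamp [([190.0, 375.0], 0.82), ([261.0, 264.0], 0.52)]
slidebox [([190.0, 378.0], 0.63)]
ink []
tape [([193.0, 376.0], 0.68), ([212.0, 279.0], 0.65)]
glue [([270.0, 389.0], 0.77), ([284.0, 281.0], 0.59), ([259.0, 262.0], 0.52)]
markers [([129.0, 430.0], 0.69)]
{'time_s': 1.4, 'qpos': [-1.367, 0.381, 1.297, -0.0, 1.464, -0.215], 'qd': [0.001, 0.001, 0.0, -0.0, 0.002, -0.002], 'joint_efforts': [0.001, -43.779, -22.473, 0.071, 0.031, -0.0], 'position': [0.224, -0.502, 0.216], 'eef_rot': [0.895, 1.379, -0.895], 'contact_force': [-0.171, -0.464, -1.231], 'moment': [-0.013, -0.039, 0.008], 'opening': 1.001}
```

View pics/top0.png

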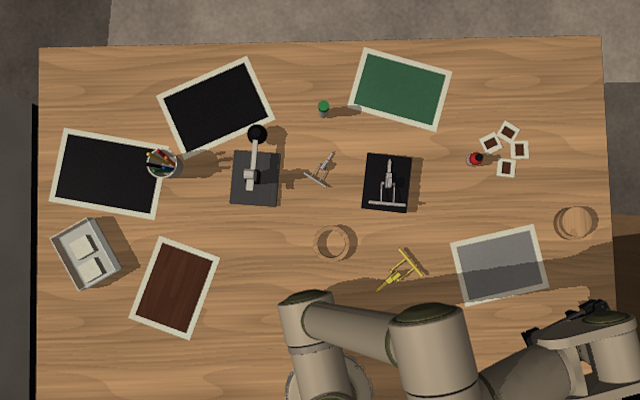

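View pics/scene0.png

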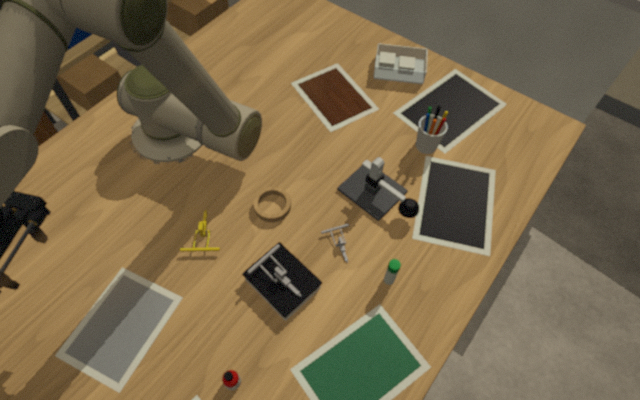

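Run:
```python
from h import *
f=snap('top'); save(f,'top1.png',(115,220,225,425),4)
for n,rc,z in [('tab',(186,388),.066),('tip',(157,390),.042),('bar',(204,387.5),.056),('col',(173,254),.143),('lamp',(133,257),.08),('ink',(158,475),.06),('glue',(106,323),.09),('tape',(243,335),.02),('decoytip',(153,332),.02),('markers',(162,162),.1)]:
    print(n,atz(f,rc,z).round(3))
o=observe();print(R.from_rotvec(o['eef_rot']).as_matrix().round(3).tolist())
f=snap('wrist');print(f['mount'],f['vertical_fov'])
```

```text
tab [ 0.561 -0.168  0.066]
tip [ 0.642 -0.18   0.042]
bar [ 0.514 -0.167  0.056]
col [0.596 0.178 0.143]
lamp [0.709 0.176 0.08 ]
ink [ 0.632 -0.405  0.06 ]
glue [0.775 0.    0.09 ]
tape [ 0.412 -0.025  0.02 ]
decoytip [ 0.66  -0.023  0.02 ]
markers [0.634 0.422 0.1  ]
[[-0.0, 0.914, 0.407], [-0.0, 0.407, -0.914], [-1.0, -0.0, -0.0]]
[[-6.13754922e-04 -2.98572867e-01  9.54386644e-01 -1.69930769e-01]
 [ 7.16243560e-04 -9.54386710e-01 -2.98572427e-01  7.77202258e-02]
 [ 9.99999555e-01  5.00322991e-04  7.99610435e-04 -5.29979626e-04]
 [ 0.00000000e+00  0.00000000e+00  0.00000000e+00  1.00000000e+00]] 65.70646984690485
```

View pics/top1.png

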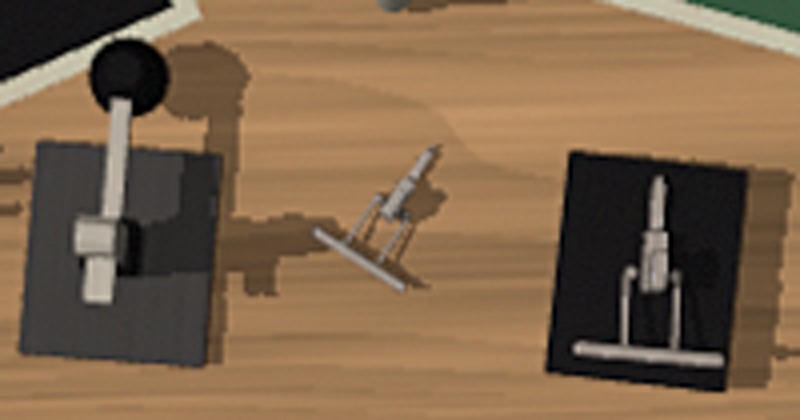

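Run:
```python
from h import *
f=snap('top')
g=lambda x,y,z: atz(f,(115+(y+.5)/4-.5,225+(x+.5)/4-.5),z)
c=[g(x,y,.012) for x,y in [(38,142),(220,155),(205,365),(22,352)]]
print(np.round(c,4).tolist(),np.mean(c,0).round(4))
a=lambda d:np.degrees(np.arctan2(d[1],d[0])).round(2)
print('stand yaw',a(c[0]-c[3]),a(c[1]-c[2]),a(c[0]-c[1])-90,a(c[3]-c[2])-90, [np.linalg.norm(c[i]-c[i-1]).round(4) for i in range(4)])
s=[g(x,y,.038) for x,y in [(570,152),(748,170),(727,390),(547,372)]]
print('box',np.mean(s,0).round(4),[np.linalg.norm(s[i]-s[i-1]).round(4) for i in range(4)])
b1=g(577,348,.056);b2=g(722,358,.056);tip=g(658,178,.042)
print('pin',b1.round(4),b2.round(4),tip.round(4),'yaw',a(b1-b2)-90,a(tip-(b1+b2)/2),'mid',((b1+b2)/2).round(4))
```

```text
[[0.6748, 0.2486, 0.012], [0.6629, 0.1224, 0.012], [0.5172, 0.1354, 0.012], [0.529, 0.2615, 0.012]] [0.596 0.192 0.012]
stand yaw -5.05 -5.08 -5.3799999999999955 -5.349999999999994 [np.float64(0.1463), np.float64(0.1268), np.float64(0.1463), np.float64(0.1267)]
box [ 0.5736 -0.1689  0.038 ] [np.float64(0.151), np.float64(0.1219), np.float64(0.1508), np.float64(0.1225)]
pin [ 0.5212 -0.1173  0.056 ] [ 0.5124 -0.2141  0.056 ] [ 0.6362 -0.177   0.042 ] yaw -5.230000000000004 -5.42 mid [ 0.5168 -0.1657  0.056 ]
```

```bash
cat >> h.py <<'E'
def to(P,yaw):
    """remaining shift in tool axes now, after-yaw axes, and yaw (rad about tool x) to reach TCP P with tool y heading yaw (deg)"""
    o=observe();M=R.from_rotvec(o['eef_rot']).as_matrix();d=np.array(P)-o['position']
    h=np.arctan2(M[1,1],M[0,1]);c,s=np.cos(np.radians(yaw)),np.sin(np.radians(yaw))
    print('t',round(o['time_s'],2),'pos',np.round(o['position'],4),'head',np.degrees(h).round(2),'F',np.round(o['contact_force'],2),'M',np.round(o['moment'],2),'open',round(o['opening']*88.1,1))
    print('shift now',(M.T@d).round(4),'after yaw',np.round([-d[2],c*d[0]+s*d[1],s*d[0]-c*d[1]],4),'yaw',round(-((np.radians(yaw)-h+np.pi)%(2*np.pi)-np.pi),4), 'tilt',M[:,0].round(4))
E
python3 -m inch '{"xyz":[[0,0.0565,-0.0202],[0,0.0565,-0.0202],[0,0.0565,-0.0202],[0,0.0565,-0.0202],[0,0.0565,-0.0202],[0,0.0565,-0.0202],[0,0.0565,-0.0202],[0,0.0565,-0.0202]],"yaw":[0,0,0,0,0,0,0,0]}' 0.04 30
python3 -c "
from h import *
to((.571,-.171,.16),-5.3)"
```

```text
time_s: 2.55
position: [0.58, -0.1649, 0.2161]
eef_rot: [0.901, 1.373, -0.902]
contact_force: [1.0, -0.2, 0.4]
opening: 0.452
t 2.55 pos [ 0.58   -0.1649  0.2161] head 23.53 F [ 0.95 -0.22  0.37] M [ 0.03  0.04 -0.02] open 39.8
shift now [ 0.0561 -0.0107  0.0018] after yaw [ 0.0561 -0.0084  0.0069] yaw 0.5031 tilt [ 0.0016 -0.0021 -1.    ]
```

```bash
python3 -m inch '{"xyz":[[0.01,0,0],[0.01,0,0],[0.01,0,0],[0.01,0,0],[0.008,0,0],[0,-0.0085,0.007],[0,0,0],[0,0,0]],"yaw":[0.1,0.1,0.1,0.1,0.1,0,0,0]}'
python3 - <<'E'
from h import *
f=snap('wrist');save(f,'w1.png')
for q in ['pin','pin_tab','loop_hinge','loop_bar']:
    print(q,[(np.round(d['location']).tolist(),round(d['p'],2)) for d in look_for('wrist',q)][:3])
y=np.radians(-5.3);ex=np.array([np.cos(y),np.sin(y),0]);ey=np.array([-ex[1],ex[0],0])
O=np.array([.599,-.1735,.042])
for n,p in dict(tip=(40,0,0),tabT=(-28,0,36),tabF=(-16,0,36),tabB=(-40,0,36),bar=(-84.5,0,14),b1=(-84.5,46,14),b2=(-84.5,-46,14)).items():
    print(n,proj(f,O+(p[0]*ex+p[1]*ey+np.array([0,0,p[2]]))/1000*1).round(1))if 0 else print(n,proj(f,O+p[0]*ex/1e3+p[1]*ey/1e3+np.array([0,0,p[2]/1e3])).round(1))
to((.571,-.171,.16),-5.3)
E
```

```text
time_s: 3.55
position: [0.5732, -0.1673, 0.1664]
eef_rot: [1.278, 1.16, -1.277]
contact_force: [-0.7, 0.7, 0.0]
opening: 0.45
pin [([347.0, 348.0], 0.83), ([200.0, 321.0], 0.82), ([150.0, 164.0], 0.6)]
pin_tab [([345.0, 351.0], 0.97), ([156.0, 166.0], 0.96), ([196.0, 321.0], 0.56)]
loop_hinge [([343.0, 347.0], 0.75), ([199.0, 318.0], 0.57), ([151.0, 167.0], 0.55)]
loop_bar [([242.0, 318.0], 0.93), ([332.0, 374.0], 0.78), ([181.0, 159.0], 0.58)]
tip [115.4 320.4]
tabT [195.7 320.9]
tabF [182.4 320.9]
tabB [208.7 320.8]
bar [243.2 320.3]
b1 [243.  274.6]
b2 [242.8 365.8]
t 3.8 pos [ 0.5733 -0.1671  0.1661] head -5.41 F [ 0.26  0.76 -0.21] M [ 0.05 -0.   -0.02] open 40.0
shift now [ 0.0061 -0.0019  0.0041] after yaw [ 0.0061 -0.0019  0.0041] yaw -0.002 tilt [ 0.0018 -0.0017 -1.    ]
```

View pics/w1.png

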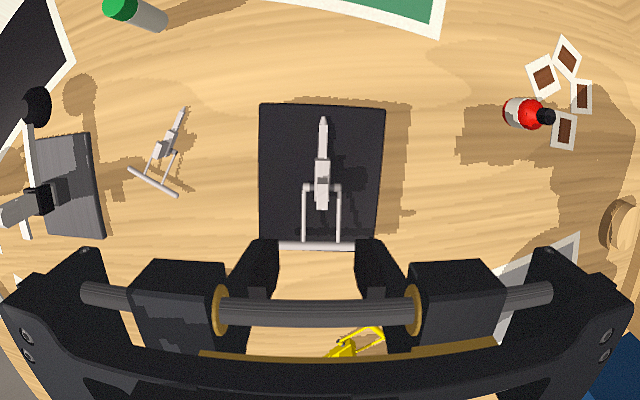

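```bash
python3 -m inch '{"xyz":[[0,-0.0037,0.0059],[0.025,0,0],[0.025,0,0],[0.025,0,0],[0.02,0,0],[0.01,0,0],[0,0,0],[0,0,0]],"yaw":[0,0,0,0,0,0,0,0]}'
python3 -c "
from h import *
to((.5691,-.1726,.0555),-5.6)"
```

```text
time_s: 4.8
position: [0.5691, -0.1754, 0.0598]
eef_rot: [1.278, 1.157, -1.276]
contact_force: [-0.0, 0.5, -1.0]
opening: 0.454
t 4.8 pos [ 0.5691 -0.1754  0.0598] head -5.39 F [-0.01  0.47 -0.97] M [ 0.07  0.06 -0.01] open 40.0
shift now [ 0.0043 -0.0003 -0.0028] after yaw [ 0.0043 -0.0003 -0.0028] yaw 0.0036 tilt [ 0.005  -0.0039 -1.    ]
```

```bash
python3 -m inch '{"xyz":[[0.002,0,-0.0028],[0.0022,0,0],[0,0,0],[0,0,0],[0,0,0],[0,0,0],[0,0,0],[0,0,0]],"yaw":[0,0,0,0,0,0,0,0]}' 0.0 30
python3 - <<'E'
from h import *
f=snap('wrist');save(f,'w2.png',(90,260,250,400),4)
to((.5691,-.1726,.0555),-5.6)
E
```

```text
time_s: 5.8
position: [0.5701, -0.1727, 0.057]
eef_rot: [1.278, 1.154, -1.274]
contact_force: [-0.5, 0.1, -0.6]
opening: 0.006
t 5.85 pos [ 0.5701 -0.1727  0.057 ] head -5.38 F [-0.07  0.96  0.43] M [ 0.05  0.01 -0.  ] open 0.6
shift now [ 0.0015 -0.001  -0.    ] after yaw [ 0.0015 -0.001  -0.    ] yaw 0.0039 tilt [ 0.0075 -0.0053 -1.    ]
```

View pics/w2.png

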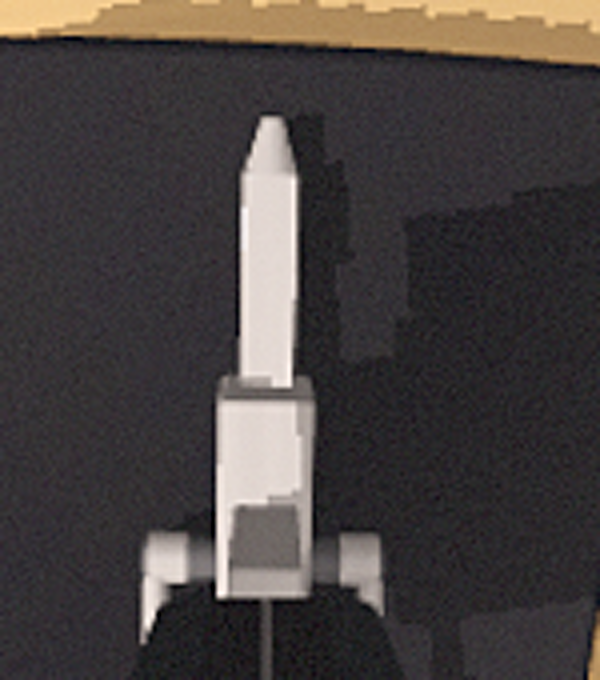

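```bash
cat >> h.py <<'E'
from scipy.optimize import least_squares
def fitpin(f,obs,fixz=None):
    """obs: list of (pin-frame mm, (row,col)); returns x,y,z,yaw"""
    def W(v,p):
        c,s=np.cos(v[3]),np.sin(v[3]);p=np.array(p)/1e3
        return v[:3]+[c*p[0]-s*p[1],s*p[0]+c*p[1],p[2]]
    def res(v):
        r=[proj(f,W(v,p))-rc for p,rc in obs]
        return np.append(np.ravel(r),0 if fixz is None else (v[2]-fixz)*1e5)
    s=least_squares(res,[.598,-.175,.042,-.09]);return s.x,res(s.x)[:-1].reshape(-1,2).round(1)
E
python3 - <<'E'
from h import *
f=snap('wrist')
k=lambda x,y:(90+(y+.5)/4-.5,250+(x+.5)/4-.5)
obs=[((40,0,1),k(270,117)),((32,0,4),k(270,173)),((0,0,12),k(265,400)),((-16,0,12),k(267,506)),((-16,0,36),k(265,567)),((-28,19,4),k(143,555)),((-28,-19,4),k(383,555))]
for z in (None,.042):
    x,r=fitpin(f,obs,z);print(x.round(4),np.degrees(x[3]).round(2),r.tolist())
M=R.from_rotvec(f['o']['eef_rot']).as_matrix()
print('tcp',f['o']['position'],'proj',[proj(f,np.array(f['o']['position'])+M@np.array(v)).round(1).tolist() for v in [(0,0,0),(0,.009,0),(0,-.009,0)]])
E
```

```text
[ 0.5982 -0.1749  0.0428 -0.107 ] -6.13 [[0.1, -0.0], [-0.0, -0.2], [-0.1, 0.3], [-0.7, -0.5], [0.0, 0.1], [0.0, 0.2], [0.7, 0.1]]
[ 0.598  -0.1749  0.042  -0.107 ] -6.13 [[0.5, -0.1], [0.3, -0.2], [-0.1, 0.3], [-0.8, -0.5], [-0.2, 0.1], [-0.1, 0.3], [0.5, 0.0]]
tcp [ 0.57005668 -0.1727111   0.05696849] proj [[235.8, 316.9], [221.9, 316.9], [249.1, 316.9]]
```

Run:
```python
from h import *
f=snap('scene');rc=proj(f,f['o']['position']);print(rc)
r,c=int(rc[0]),int(rc[1]);a=max(r-60,0);b=max(c-65,0);print(a,b)
save(f,'s2.png',(a,a+95,b,b+130),6)
```

```text
[274.46773428 279.12687411]
214 214
```

View pics/s2.png

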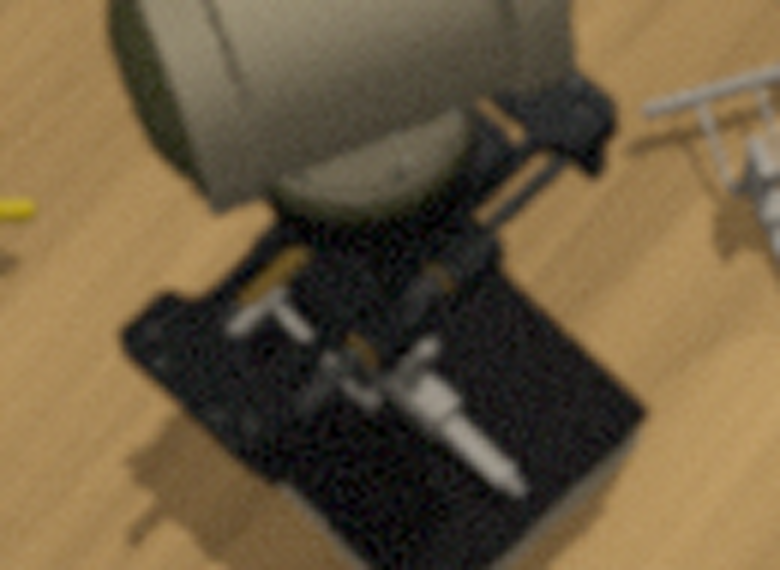

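Run:
```python
from h import *
f=snap('wrist');M=R.from_rotvec(f['o']['eef_rot']).as_matrix()
for x in (0,-.01,-.019,-.022,-.03):
  print(x,[((proj(f,np.array(f['o']['position'])+M@np.array((x,y,z)))-[90,250])*4).round(0).tolist() for y,z in [(.009,0),(-.009,0),(.009,.0175),(.009,-.0175)]])
save(f,'w3.png',(190,320,220,420),4)
```

```text
0 [[528.0, 268.0], [636.0, 268.0], [528.0, 386.0], [527.0, 150.0]]
-0.01 [[554.0, 268.0], [667.0, 268.0], [554.0, 392.0], [554.0, 143.0]]
-0.019 [[581.0, 268.0], [698.0, 268.0], [580.0, 399.0], [580.0, 137.0]]
-0.022 [[590.0, 268.0], [709.0, 268.0], [590.0, 401.0], [590.0, 135.0]]
-0.03 [[617.0, 268.0], [739.0, 268.0], [616.0, 407.0], [616.0, 129.0]]
```

View pics/w3.png

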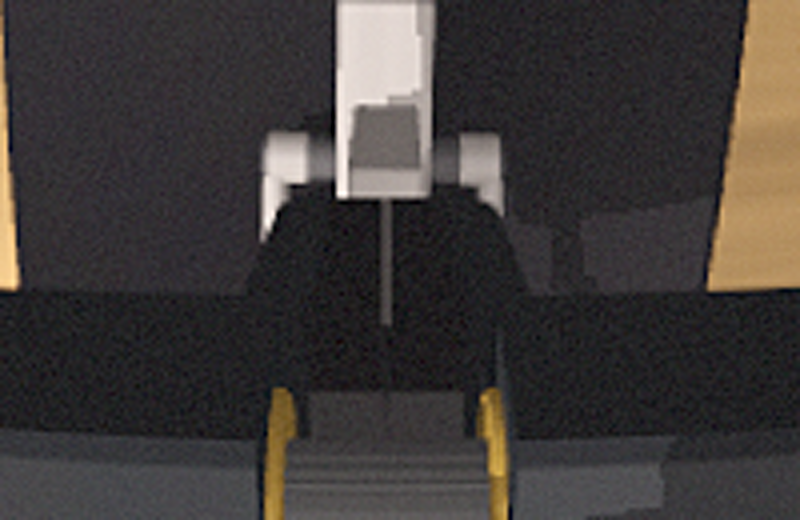

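```bash
python3 -m inch '{"xyz":[[0,0,0],[0,0,0],[0,0,0],[0.004,0,0],[0.004,0,0],[0.004,0,0],[0.004,0,0],[0.001,0,0]],"yaw":[0.006,0.006,0,0,0,0,0,0]}' 0.042 30
python3 - <<'E'
from h import *
f=snap('wrist');save(f,'w4.png',(190,320,220,420),4)
to((.5701,-.1727,.04),-6.1)
E
```

```text
time_s: 7.0
position: [0.57, -0.1727, 0.0384]
eef_rot: [1.287, 1.148, -1.284]
contact_force: [0.7, 0.2, 0.7]
opening: 0.478
t 7.05 pos [ 0.5701 -0.1727  0.0385] head -6.11 F [-0.59 -0.17 -0.09] M [ 0.05  0.04 -0.01] open 42.4
shift now [-0.0015  0.0001 -0.    ] after yaw [-0.0015  0.     -0.    ] yaw -0.0003 tilt [ 0.0069 -0.005  -1.    ]
```

View pics/w4.png

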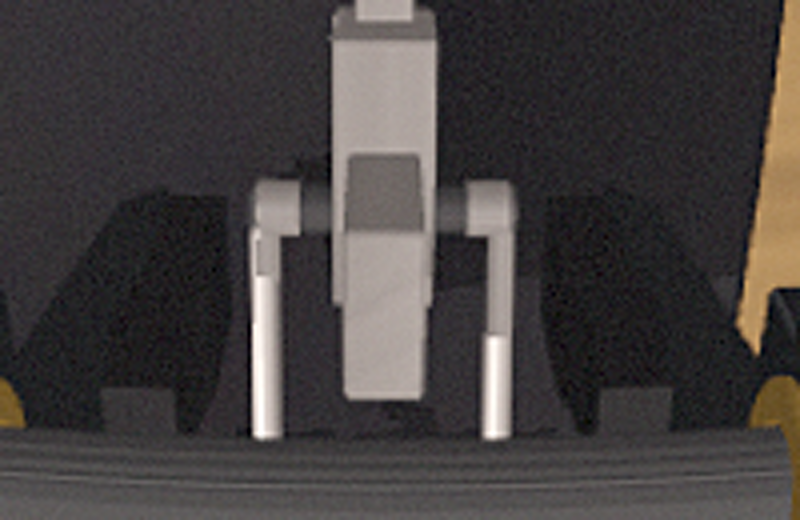

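```bash
python3 -m inch '{"xyz":[[0.002,0,0],[0.002,0,0],[0,0,0],[0,0,0],[0,0,0],[0,0,0],[0,0,0],[0,0,0]],"yaw":[0,0,0,0,0,0,0,0]}' 0.0 30
python3 - <<'E'
from h import *
to((.5701,-.1727,.1),-5.2)
E
```

```text
time_s: 8.05
position: [0.5702, -0.1728, 0.0344]
eef_rot: [1.287, 1.148, -1.284]
contact_force: [-0.2, -0.5, -0.9]
opening: 0.111
t 8.05 pos [ 0.5702 -0.1728  0.0344] head -6.11 F [-0.23 -0.53 -0.89] M [ 0.01 -0.01  0.02] open 9.7
shift now [-0.0656  0.0004  0.0002] after yaw [-0.0656 -0.0001 -0.0001] yaw -0.0159 tilt [ 0.0074 -0.0052 -1.    ]
```

```bash
python3 -m inch '{"xyz":[[-0.005,0,0],[-0.015,0,0],[-0.02,0,0],[-0.02,0,0],[-0.02,0,0],[-0.02,0,0],[0,0,0],[0,0,0]],"yaw":[0,0,0,0,0,0,-0.008,-0.008]}'
python3 - <<'E'
from h import *
to((.5065,.2001,.134),-5.2)
E
```

```text
time_s: 9.05
position: [0.5693, -0.1721, 0.1425]
eef_rot: [1.275, 1.154, -1.27]
contact_force: [0.2, -0.5, -1.7]
opening: 0.111
t 9.05 pos [ 0.5693 -0.1721  0.1425] head -5.13 F [ 0.19 -0.53 -1.67] M [ 0.03  0.03 -0.01] open 9.8
shift now [ 0.0054 -0.0959 -0.3651] after yaw [ 0.0085 -0.0962 -0.365 ] yaw 0.0012 tilt [ 0.0098 -0.0066 -0.9999]
```

```bash
python3 -m inch '{"xyz":[[0,-0.012,-0.0456],[0,-0.012,-0.0456],[0,-0.012,-0.0456],[0,-0.012,-0.0456],[0,-0.012,-0.0456],[0,-0.012,-0.0456],[0,-0.012,-0.0456],[0,-0.012,-0.0456]],"yaw":[0,0,0,0,0,0,0,0]}'
python3 - <<'E'
from h import *
to((.5065,.2001,.134),-5.2)
E
```

```text
time_s: 10.05
position: [0.5022, 0.2082, 0.1336]
eef_rot: [1.273, 1.16, -1.28]
contact_force: [0.7, -0.1, -2.4]
opening: 0.109
t 10.05 pos [0.5022 0.2082 0.1336] head -5.33 F [ 0.67 -0.08 -2.36] M [-0.01 -0.01 -0.03] open 9.6
shift now [-0.0004  0.005   0.0077] after yaw [-0.0004  0.005   0.0077] yaw -0.0023 tilt [-3.0e-04 -5.4e-03 -1.0e+00]
```

```bash
python3 -m inch '{"xyz":[[0,0,0.0077],[0,0,0],[0,0,0],[0,0,0],[0,0,0],[0,0,0],[0,0,0],[0,0,0]],"yaw":[0,0,0,0,0,0,0,0]}'
python3 - <<'E'
from h import *
f=snap('wrist');save(f,'w5.png',(0,270,150,490),2.3)
to((.5065,.2001,.134),-5.2)
np.save('w5.npy',f,allow_pickle=True)
E
```

```text
time_s: 11.05
position: [0.5007, 0.2003, 0.1319]
eef_rot: [1.271, 1.162, -1.282]
contact_force: [-0.3, 1.5, -1.4]
opening: 0.114
t 11.1 pos [0.5007 0.2003 0.1319] head -5.27 F [-0.48  0.05 -1.45] M [ 0.05 -0.03 -0.  ] open 9.7
shift now [-0.0021  0.0058 -0.0003] after yaw [-0.0021  0.0058 -0.0003] yaw -0.0013 tilt [-0.0037 -0.0059 -1.    ]
```

View pics/w5.png

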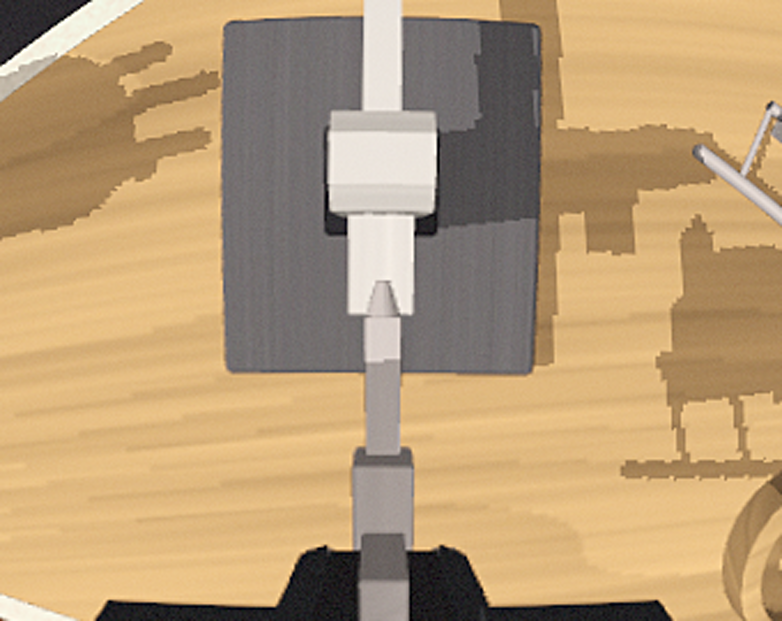

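Run:
```python
from h import *
f=np.load('w5.npy',allow_pickle=True).item()
k=lambda x,y:((y+.5)/2.3-.5,150+(x+.5)/2.3-.5)
obs=[((40,0,1),k(382,282)),((32,0,4),k(382,317)),((0,0,12),k(383,464)),((-16,0,12),k(384,535)),((-16,0,36),k(384,580)),((0,7,12),k(353,464)),((0,-7,12),k(413,464)),((32,4,4),k(365,318)),((32,-4,4),k(400,318))]
x,r=fitpin(f,obs);print('pin',x.round(4),np.degrees(x[3]).round(2),r.tolist())
M=R.from_rotvec(f['o']['eef_rot']).as_matrix();print('pin in tool',(M.T@(x[:3]-f['o']['position'])).round(4))
# column: flat top is 12 (x) x 24 (y); find height where width = 24
y=np.radians(-5.2)
for z in (.131,.137,.143,.149,.155):
    a=atz(f,k(328.5,183),z);b=atz(f,k(437.5,183),z);t=atz(f,k(384,131),z);bt=atz(f,k(384,184),z)
    print(z,'w',np.linalg.norm(a-b).round(4),((a+b)/2).round(4),'top edges dx',np.linalg.norm(t-bt).round(4),((t+bt)/2).round(4))
for z in (.095,.105,.115):
    a=atz(f,k(347.5,300),z);b=atz(f,k(414,300),z);e=atz(f,k(380,314),z);print('ledge',z,np.linalg.norm(a-b).round(4),((a+b)/2).round(4),e.round(4))
c=[atz(f,k(*p),.012) for p in [(225,20),(541,24),(532,376),(229,370)]]
print('foot',np.mean(c,0).round(4),np.round(c,3)[:,:2].tolist())
# column bottom bevel lower edge at -x face: row 213
```

```text
pin [ 0.5284  0.1983  0.1392 -0.087 ] -4.99 [[-0.4, 0.0], [0.3, 0.1], [0.7, 0.1], [-1.6, -0.3], [-0.1, 0.1], [0.8, -0.6], [0.6, 0.7], [-0.1, -0.3], [-0.2, 0.1]]
pin in tool [-0.0073  0.0277 -0.0005]
0.131 w 0.0256 [0.5912 0.1924 0.131 ] top edges dx 0.0129 [0.5972 0.1916 0.131 ]
0.137 w 0.0247 [0.5908 0.1925 0.137 ] top edges dx 0.0124 [0.5966 0.1918 0.137 ]
0.143 w 0.0238 [0.5903 0.1926 0.143 ] top edges dx 0.012 [0.5959 0.1919 0.143 ]
0.149 w 0.0229 [0.5899 0.1927 0.149 ] top edges dx 0.0115 [0.5953 0.192  0.149 ]
0.155 w 0.022 [0.5894 0.1927 0.155 ] top edges dx 0.011 [0.5946 0.1921 0.155 ]
ledge 0.095 0.0192 [0.56   0.1957 0.095 ] [0.5559 0.1963 0.095 ]
ledge 0.105 0.0183 [0.5609 0.1957 0.105 ] [0.557  0.1962 0.105 ]
ledge 0.115 0.0174 [0.5618 0.1956 0.115 ] [0.5581 0.1962 0.115 ]
foot [0.5968 0.1916 0.012 ] [[0.677, 0.248], [0.664, 0.12], [0.516, 0.136], [0.53, 0.262]]
```

```bash
python3 -m inch '{"xyz":[[0,0.007,0],[0,0.006,0],[0.006,0,0],[0.006,0,0],[0.003,0,0],[0.0015,0,0],[0.001,0,0],[0.001,0,0]],"yaw":[0,0,0,0,0,0,0,0]}'
python3 - <<'E'
from h import *
to((.5007+.013,.2003-.0012,.0969),-5.2)
E
```

```text
time_s: 12.1
position: [0.5144, 0.199, 0.1118]
eef_rot: [1.27, 1.163, -1.282]
contact_force: [0.1, -0.0, -1.5]
opening: 0.116
t 12.1 pos [0.5144 0.199  0.1118] head -5.26 F [ 0.08 -0.02 -1.5 ] M [0.02 0.04 0.03] open 10.2
shift now [ 0.0149 -0.0006 -0.0001] after yaw [ 0.0149 -0.0007 -0.0001] yaw -0.0011 tilt [-0.0042 -0.006  -1.    ]
```

```bash
python3 -m inch '{"xyz":[[0.001,0,0],[0.001,0,0],[0.001,0,0],[0.001,0,0],[0.001,0,0],[0.001,0,0],[0.001,0,0],[0.001,0,0]],"yaw":[0,0,0,0,0,0,0,0]}'
python3 - <<'E'
from h import *
to((.5144,.199,.0969),-5.2)
E
```

```text
time_s: 13.1
position: [0.5144, 0.199, 0.1035]
eef_rot: [1.27, 1.162, -1.282]
contact_force: [0.8, 0.1, -1.9]
opening: 0.112
t 13.1 pos [0.5144 0.199  0.1035] head -5.26 F [ 0.85  0.13 -1.9 ] M [ 0.05  0.02 -0.01] open 9.8
shift now [ 0.0066 -0.     -0.0001] after yaw [ 0.0066 -0.     -0.    ] yaw -0.0011 tilt [-0.0037 -0.0059 -1.    ]
```

```bash
python3 -m inch '{"xyz":[[0.0006,0,0],[0.0006,0,0],[0.0006,0,0],[0.0006,0,0],[0.0006,0,0],[0.0006,0,0],[0.0006,0,0],[0.0006,0,0]],"yaw":[0,0,0,0,0,0,0,0]}'
python3 - <<'E'
from h import *
to((.5144,.199,.0969),-5.2)
E
```

```text
time_s: 14.1
position: [0.5145, 0.1989, 0.0983]
eef_rot: [1.27, 1.162, -1.282]
contact_force: [-0.4, -0.4, -1.7]
opening: 0.107
t 14.1 pos [0.5145 0.1989 0.0983] head -5.26 F [-0.4  -0.37 -1.65] M [ 0.02  0.01 -0.  ] open 9.5
shift now [ 0.0014 -0.0001 -0.0001] after yaw [ 0.0014 -0.0001 -0.0001] yaw -0.0011 tilt [-0.0036 -0.0059 -1.    ]
```

```bash
python3 -m inch '{"xyz":[[0.0006,0,0],[0.0006,0,0],[0.0006,0,0],[0.0006,0,0],[0.0006,0,0],[0.0006,0,0],[0.0006,0,0],[0.0006,0,0]],"yaw":[0,0,0,0,0,0,0,0]}'
python3 - <<'E'
from h import *
to((.5144,.199,.0969),-5.2)
E
```

```text
time_s: 15.1
position: [0.5143, 0.1991, 0.096]
eef_rot: [1.271, 1.161, -1.28]
contact_force: [-3.5, -0.8, 5.5]
opening: 0.11
t 15.1 pos [0.5143 0.1991 0.096 ] head -5.24 F [-3.53 -0.82  5.51] M [-0.07  0.34 -0.05] open 9.7
shift now [-0.0009  0.0001  0.    ] after yaw [-0.0009  0.0001  0.    ] yaw -0.0006 tilt [-0.0012 -0.0059 -1.    ]
```

```bash
python3 -m inch '{"xyz":[[-0.0007,0,0],[-0.0007,0,0],[0,0,0],[0,0,0],[0,0,0],[0,0,0],[0,0,0],[0,0,0]],"yaw":[0,0,0,0,0,0,0,0]}'
python3 - <<'E'
from h import *
to((.5144,.199,.0969),-5.2)
E
```

```text
time_s: 16.1
position: [0.5144, 0.199, 0.0967]
eef_rot: [1.271, 1.161, -1.28]
contact_force: [-0.5, 0.3, -1.8]
opening: 0.111
t 16.1 pos [0.5144 0.199  0.0967] head -5.24 F [-0.54  0.26 -1.77] M [0.06 0.03 0.02] open 9.8
shift now [-0.0002 -0.     -0.    ] after yaw [-0.0002 -0.     -0.    ] yaw -0.0008 tilt [-0.0017 -0.006  -1.    ]
```

```bash
python3 -m inch '{"xyz":[[-0.0005,0.001,0],[0,0.001,0],[0,0.001,0],[0,0.001,0],[0,0.001,0],[0,0.001,0],[0,0.001,0],[0,0.001,0]],"yaw":[0,0,0,0,0,0,0,0]}'
python3 - <<'E'
from h import *
to((.5544,.1952,.0969),-5.2)
E
```

```text
time_s: 17.1
position: [0.523, 0.1982, 0.0972]
eef_rot: [1.271, 1.161, -1.28]
contact_force: [0.5, 0.2, -1.2]
opening: 0.111
t 17.1 pos [0.523  0.1982 0.0972] head -5.24 F [ 0.51  0.24 -1.23] M [ 0.03 -0.03 -0.03] open 9.8
shift now [0.0002 0.0316 0.0001] after yaw [0.0003 0.0316 0.0001] yaw -0.0008 tilt [-0.0016 -0.006  -1.    ]
```

```bash
python3 -m inch '{"xyz":[[0,0.001,0],[0,0.001,0],[0,0.001,0],[0,0.001,0],[0,0.001,0],[0,0.001,0],[0,0.001,0],[0,0.001,0]],"yaw":[0,0,0,0,0,0,0,0]}'
python3 - <<'E'
from h import *
to((.5544,.1952,.0969),-5.2)
E
```

```text
time_s: 18.1
position: [0.5315, 0.1974, 0.0971]
eef_rot: [1.271, 1.161, -1.28]
contact_force: [-0.0, 0.6, -2.2]
opening: 0.11
t 18.1 pos [0.5315 0.1974 0.0971] head -5.25 F [-0.02  0.59 -2.19] M [0.05 0.02 0.01] open 9.7
shift now [0.0002 0.023  0.0001] after yaw [0.0002 0.023  0.0001] yaw -0.0008 tilt [-0.0017 -0.006  -1.    ]
```

```bash
python3 -m inch '{"xyz":[[0,0.002,0],[0,0.002,0],[0,0.002,0],[0,0.002,0],[0,0.002,0],[0,0.002,0],[0,0.002,0],[0,0.002,0]],"yaw":[0,0,0,0,0,0,0,0]}'
python3 - <<'E'
from h import *
to((.5544,.1952,.0969),-5.2)
E
```

```text
time_s: 19.1
position: [0.5486, 0.1959, 0.0971]
eef_rot: [1.271, 1.161, -1.28]
contact_force: [0.8, 1.0, -1.0]
opening: 0.111
t 19.1 pos [0.5486 0.1959 0.0971] head -5.25 F [ 0.78  1.   -1.02] M [ 0.06  0.   -0.  ] open 9.8
shift now [0.0001 0.0059 0.0001] after yaw [0.0002 0.0059 0.0001] yaw -0.0008 tilt [-0.0017 -0.006  -1.    ]
```

Remaining about 8 mm; use 1 mm rows, slowing near the end.

```bash
python3 -m inch '{"xyz":[[0,0.001,0],[0,0.001,0],[0,0.001,0],[0,0.001,0],[0,0.001,0],[0,0.0007,0],[0,0.0007,0],[0,0.0006,0]],"yaw":[0,0,0,0,0,0,0,0]}'
python3 - <<'E'
from h import *
to((.5564,.1952,.0969),-5.2)
E
```

```text
time_s: 20.1
position: [0.556, 0.1951, 0.0971]
eef_rot: [1.271, 1.161, -1.28]
contact_force: [0.0, -0.7, -1.5]
opening: 0.109
t 20.1 pos [0.556  0.1951 0.0971] head -5.25 F [ 0.04 -0.67 -1.54] M [0.05 0.07 0.01] open 9.6
shift now [ 0.0002  0.0004 -0.0001] after yaw [ 0.0002  0.0004 -0.0001] yaw -0.0008 tilt [-0.0018 -0.006  -1.    ]
```

```bash
python3 -m inch '{"xyz":[[0,0.0006,0],[0,0.0006,0],[0,0.0006,0],[0,0.0006,0],[0,0.0006,0],[0,0.0006,0],[0,0.0006,0],[0,0.0006,0]],"yaw":[0,0,0,0,0,0,0,0]}'
python3 - <<'E'
from h import *
to((.5564,.1952,.0969),-5.2)
E
```

```text
time_s: 21.1
position: [0.5563, 0.1951, 0.0969]
eef_rot: [1.265, 1.169, -1.288]
contact_force: [-5.2, 0.1, 3.1]
opening: 0.111
t 21.1 pos [0.5563 0.1951 0.0969] head -5.2 F [-5.23  0.07  3.07] M [ 0.02  0.87 -0.03] open 9.7
shift now [ 0.      0.0001 -0.0001] after yaw [ 0.      0.0001 -0.0001] yaw 0.0 tilt [-0.0127 -0.0064 -0.9999]
```

```bash
python3 -m inch '{"xyz":[[0,0,0],[0,0,0],[0,0,0],[0,0,0],[-0.01,0,0],[-0.015,0,0],[-0.02,0,0],[-0.02,0,0]],"yaw":[0,0,0,0,0,0,0,0]}' 0.03 30
python3 - <<'E'
from h import *
f=snap('wrist');save(f,'w6.png',(0,330,170,470),2)
to((.5564,.1952,.0969),-5.2)
print(np.round(f['o']['qpos'],3))
np.save('w6.npy',f,allow_pickle=True)
E
```

```text
time_s: 22.1
position: [0.5586, 0.1954, 0.1664]
eef_rot: [1.267, 1.166, -1.285]
contact_force: [0.1, -0.1, 0.2]
opening: 0.342
t 22.15 pos [0.5598 0.1956 0.1694] head -5.21 F [ 0.09 -0.12  2.07] M [ 0.08 -0.07 -0.01] open 29.9
shift now [ 0.0725 -0.0031  0.0003] after yaw [ 0.0725 -0.0033  0.0007] yaw -0.0001 tilt [-0.0033 -0.0055 -1.    ]
[ 0.139  0.496  1.252 -0.005  1.403  1.802]
```

View pics/w6.png

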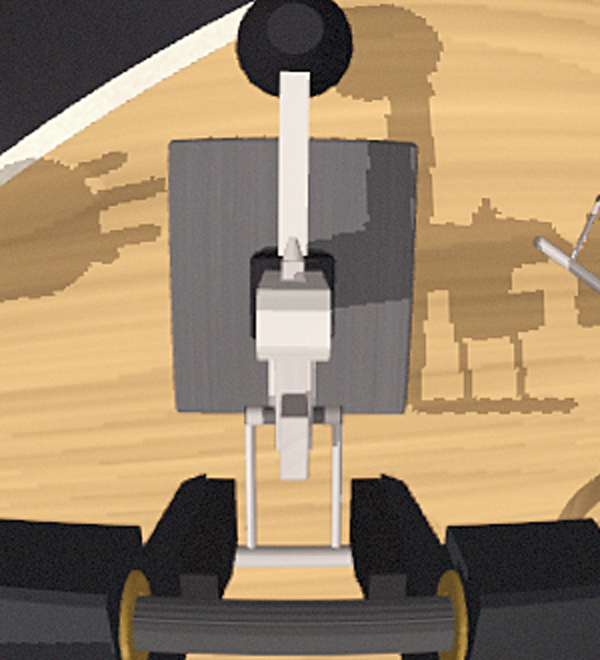

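```bash
python3 -m inch '{"xyz":[[0,-0.03,0],[0,-0.03,0],[0,0,0],[0,0,0],[0,0,0],[0,0,0],[0,0,0],[0,0,0]],"yaw":[0,0,-0.18,-0.18,-0.18,-0.18,-0.18,-0.18]}'
python3 - <<'E'
from h import *
to((.4998,.2007,.088),84.8)
E
```

```text
time_s: 23.15
position: [0.4989, 0.2015, 0.1747]
eef_rot: [0.426, 1.521, -0.43]
contact_force: [0.4, -0.3, 0.1]
opening: 0.342
t 23.15 pos [0.4989 0.2015 0.1747] head 58.65 F [ 0.43 -0.25  0.09] M [-0.   -0.02  0.06] open 30.1
shift now [ 0.0867 -0.0001  0.0006] after yaw [ 0.0867 -0.0007  0.001 ] yaw -0.4564 tilt [ 0.0056 -0.0041 -1.    ]
```

```bash
python3 -m inch '{"xyz":[[0,0,0],[0,0,0],[0,0,0],[0,0,0],[0.02,0,0],[0.02,0,0],[0.01,0,0],[0,0,0]],"yaw":[-0.15,-0.15,-0.15,0,0,0,0,0]}'
python3 - <<'E'
from h import *
f=snap('wrist');save(f,'w7.png',(0,400,140,540),1.5)
to((.4998,.2007,.088),84.8)
B=np.array([.4998,.2007,.118])
print('bar proj',[((proj(f,B+np.array([.0906,.9959,0])*s)-[0,140])*1.5).round(0).tolist() for s in (-.046,0,.046)])
np.save('w7.npy',f,allow_pickle=True)
E
```

```text
time_s: 24.15
position: [0.5003, 0.2015, 0.127]
eef_rot: [0.072, 1.557, -0.076]
contact_force: [-0.1, -0.4, -0.2]
opening: 0.339
t 24.2 pos [0.5005 0.2016 0.1274] head 84.63 F [ 0.01 -0.24 -0.83] M [-0.08 -0.05  0.03] open 29.9
shift now [ 0.0394 -0.0009 -0.0011] after yaw [ 0.0394 -0.0009 -0.0006] yaw -0.0029 tilt [ 0.0128 -0.0029 -0.9999]
bar proj [[438.0, 263.0], [348.0, 263.0], [239.0, 263.0]]
```

View pics/w7.png

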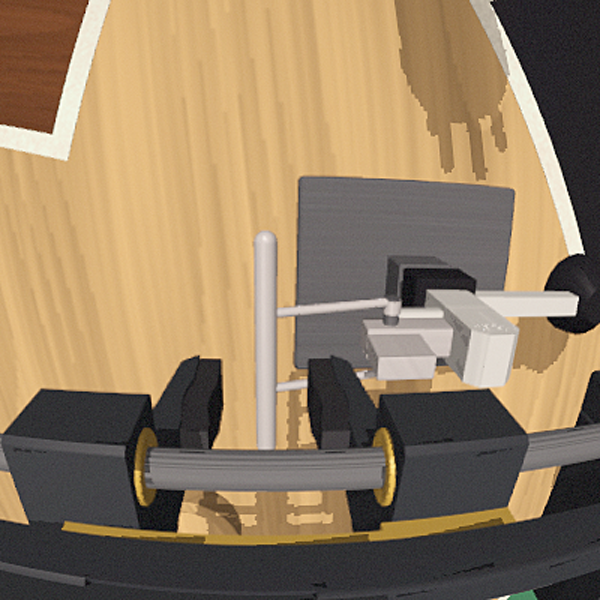

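```bash
python3 -m inch '{"xyz":[[0,-0.0009,-0.0011],[0.012,0,0],[0.012,0,0],[0.01,0,0],[0.005,0,0],[0,0,0],[0,0,0],[0,0,0]],"yaw":[0,0,0,0,0,0,0,0]}'
python3 - <<'E'
from h import *
to((.4998,.2007,.088),84.8)
E
```

```text
time_s: 25.2
position: [0.5005, 0.2007, 0.0869]
eef_rot: [0.073, 1.554, -0.076]
contact_force: [0.8, -0.0, -1.1]
opening: 0.341
t 25.2 pos [0.5005 0.2007 0.0869] head 84.57 F [ 0.79 -0.04 -1.06] M [ 0.01 -0.08  0.03] open 30.1
shift now [-0.0011 -0.0001 -0.0006] after yaw [-0.0011 -0.0001 -0.0007] yaw -0.004 tilt [ 0.015  -0.0026 -0.9999]
```

```bash
python3 -m inch '{"xyz":[[0,0,-0.0006],[0,0,0],[0,0,0],[0,0,0],[0,0,0],[0,0,0],[0,0,0],[0,0,0]],"yaw":[0,0,0,0,0,0,0,0]}' 0.0 10
python3 - <<'E'
from h import *
to((.4998,.2007,.088),84.8)
o=observe();M=R.from_rotvec(o['eef_rot']).as_matrix()
# arc plan: bar at angle th; TCP z = bar z - .030
u=np.array([.9959,-.0906,0]);H=np.array([.5561,.1956,.108])
for th in np.arange(0,2.2,.2):
    ph=np.radians(170)-th;B=H+.0574*(np.cos(ph)*u+np.array([0,0,np.sin(ph)]));print(round(th,2),B.round(4),'along',round(np.cos(ph)*57.4,1),'z',round(np.sin(ph)*57.4,1))
E
```

```text
time_s: 26.2
position: [0.5, 0.2009, 0.0873]
eef_rot: [0.073, 1.554, -0.076]
contact_force: [-0.0, -0.6, 0.5]
opening: 0.098
t 26.2 pos [0.5    0.2009 0.0873] head 84.57 F [-0.03 -0.61  0.46] M [-0.07 -0.1  -0.01] open 8.6
shift now [-0.0007 -0.0002 -0.0002] after yaw [-0.0007 -0.0002 -0.0002] yaw -0.004 tilt [ 0.0159 -0.0024 -0.9999]
0.0 [0.4998 0.2007 0.118 ] along -56.5 z 10.0
0.2 [0.5029 0.2004 0.129 ] along -53.4 z 21.0
0.4 [0.5081 0.2    0.1392] along -48.2 z 31.2
0.6 [0.5152 0.1993 0.1481] along -41.0 z 40.1
0.8 [0.524  0.1985 0.1555] along -32.2 z 47.5
1.0 [0.534  0.1976 0.161 ] along -22.2 z 53.0
1.2 [0.545  0.1966 0.1643] along -11.2 z 56.3
1.4 [0.5563 0.1956 0.1654] along 0.2 z 57.4
1.6 [0.5677 0.1945 0.1642] along 11.6 z 56.2
1.8 [0.5786 0.1936 0.1608] along 22.6 z 52.8
2.0 [0.5886 0.1926 0.1553] along 32.6 z 47.3
```

```bash
python3 -m inch '{"xyz":[[-0.0056,0,0.001],[-0.0054,0,0.0018],[-0.0052,0,0.0024],[-0.005,0,0.0029],[-0.0046,0,0.0033],[-0.0043,0,0.0038],[-0.0039,0,0.0042],[-0.0034,0,0.0046]],"yaw":[0,0,0,0,0,0,0,0]}' 0.0 15
python3 - <<'E'
from h import *
to((.524,.1985,.1255),84.8)
E
```

```text
time_s: 27.2
position: [0.5251, 0.1984, 0.1273]
eef_rot: [0.073, 1.554, -0.076]
contact_force: [1.0, 0.3, -2.8]
opening: 0.094
t 27.2 pos [0.5251 0.1984 0.1273] head 84.56 F [ 1.04  0.35 -2.76] M [-0.05 -0.25  0.05] open 8.2
shift now [ 0.0018 -0.     -0.0011] after yaw [ 0.0018  0.     -0.0011] yaw -0.0041 tilt [ 0.0158 -0.0025 -0.9999]
```

```bash
python3 -m inch '{"xyz":[[-0.0025,0,0.0047],[-0.0023,0,0.005],[-0.0019,0,0.0052],[-0.0014,0,0.0054],[-0.0008,0,0.0055],[-0.0003,0,0.0055],[0.0002,0,0.0055],[0.0008,0,0.0055]],"yaw":[0,0,0,0,0,0,0,0]}' 0.0 15
python3 - <<'E'
from h import *
to((.5677,.1945,.1335),84.8)
E
```

```text
time_s: 28.2
position: [0.5683, 0.1943, 0.1355]
eef_rot: [0.073, 1.559, -0.076]
contact_force: [-2.6, 1.4, -3.7]
opening: 0.093
t 28.2 pos [0.5683 0.1943 0.1355] head 84.57 F [-2.58  1.42 -3.73] M [-0.    0.25  0.02] open 8.2
shift now [ 0.002   0.0002 -0.0007] after yaw [ 0.002   0.0002 -0.0007] yaw -0.004 tilt [ 0.0108 -0.0027 -0.9999]
```

```bash
python3 -m inch '{"xyz":[[0.0018,0,0.0053],[0.0024,0,0.0052],[0.0029,0,0.005],[0.0034,0,0.0047],[0,0,0],[0,0,0],[0,0,0],[0,0,0]],"yaw":[0,0,0,0,0,0,0,0]}' 0.0 15
python3 - <<'E'
from h import *
to((.5886,.1926,.1246),84.8)
E
```

```text
time_s: 29.2
position: [0.5898, 0.1923, 0.1244]
eef_rot: [0.073, 1.559, -0.076]
contact_force: [-1.7, 0.8, -3.5]
opening: 0.093
t 29.2 pos [0.5898 0.1923 0.1244] head 84.58 F [-1.66  0.82 -3.52] M [0.02 0.15 0.06] open 8.2
shift now [-0.0002  0.0002 -0.0013] after yaw [-0.0002  0.0002 -0.0013] yaw -0.0039 tilt [ 0.0101 -0.0026 -0.9999]
```

```bash
python3 -m inch '{"xyz":[[0,0,0],[0,0,0],[0,0,0],[-0.01,0,0],[-0.02,0,0],[-0.02,0,0],[0,0,0],[0,0,0]],"yaw":[0,0,0,0,0,0,0.15,0.18]}' 0.025 15
python3 -m inch '{"xyz":[[0,0,0],[0,0,0],[0,0,0],[0,0,0],[0,0,0],[0,0,0],[0,0,0],[0,0,0]],"yaw":[0.18,0.18,0.18,0.18,0.18,0.18,0.11,0]}' 0.056 15
python3 - <<'E'
from h import *
to((.5886,.1926,.15),-5.2)
f=snap('wrist');save(f,'w8.png',(60,330,170,470),2.2)
np.save('w8.npy',f,allow_pickle=True)
E
```

```text
time_s: 30.2
position: [0.5913, 0.1923, 0.1815]
eef_rot: [0.341, 1.525, -0.338]
contact_force: [-0.4, -0.3, 0.1]
opening: 0.283
time_s: 31.2
position: [0.5928, 0.1924, 0.1889]
eef_rot: [1.291, 1.142, -1.256]
contact_force: [0.0, 0.1, -0.5]
opening: 0.636
t 31.2 pos [0.5928 0.1924 0.1889] head -5.36 F [ 0.01  0.08 -0.54] M [ 0.04  0.06 -0.03] open 56.0
shift now [ 0.0388 -0.0053  0.0003] after yaw [ 0.0389 -0.0042  0.0002] yaw -0.0028 tilt [ 0.0286 -0.0011 -0.9996]
```

View pics/w8.png

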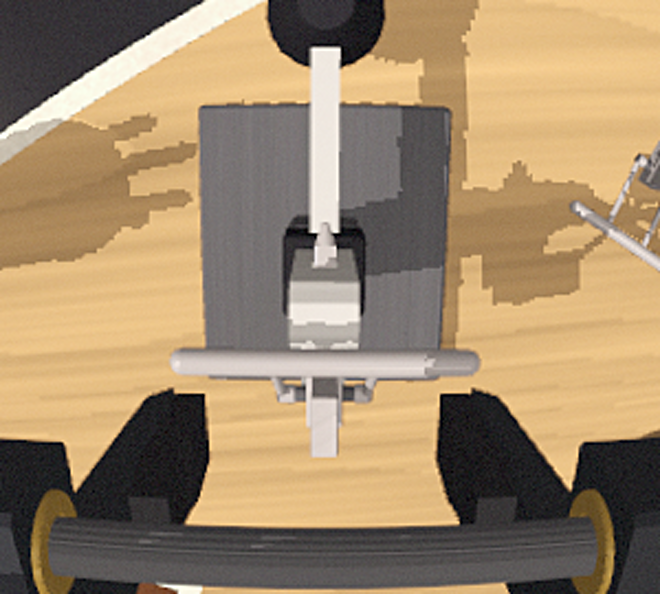

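Run:
```python
from h import *
f=np.load('w8.npy',allow_pickle=True).item()
rc=(60+362.5/2.2-.5,170+326.5/2.2-.5)
u=np.array([.9959,-.0906,0]);H=np.array([.5561,.1956,.108])
for th in np.arange(1.7,2.4,.1):
    ph=np.radians(170)-th;B=H+.0574*(np.cos(ph)*u+np.array([0,0,np.sin(ph)]));print(round(th,2),proj(f,B)-rc,B.round(4))
a=atz(f,(rc[0],170+172/2.2),.155);b=atz(f,(rc[0],170+480/2.2),.155);print(np.linalg.norm(a-b),((a+b)/2).round(4))
```

```text
1.7 [22.83488105 -0.71846448] [0.5732 0.194  0.1628]
1.8 [14.71859034 -0.72926165] [0.5786 0.1936 0.1608]
1.9 [ 6.59523234 -0.74109711] [0.5837 0.1931 0.1583]
2.0 [-1.37995051 -0.75372821] [0.5886 0.1926 0.1553]
2.1 [-9.05891032 -0.76687636] [0.5931 0.1922 0.1518]
2.2 [-16.3075037   -0.78024362] [0.5973 0.1919 0.1478]
2.3 [-23.01067213  -0.79353043] [0.601  0.1915 0.1435]
0.10121538946789098 [0.587 0.192 0.155]
```

```bash
python3 -m inch '{"xyz":[[0.02,0,0],[0.02,0,0],[0.006,0,0],[0.003,0,0],[0.003,0.0015,0],[0.003,0.002,0],[0.003,0.002,0],[0.002,0.002,0]],"yaw":[0,0,0,0,0,0,0,0]}'
python3 - <<'E'
from h import *
to((.5561+.057,.1956-.0052,.096),-5.2)
E
```

```text
time_s: 32.25
position: [0.6048, 0.1917, 0.1319]
eef_rot: [1.288, 1.142, -1.242]
contact_force: [0.5, 0.1, 0.9]
opening: 0.635
t 32.25 pos [0.6048 0.1917 0.1319] head -4.77 F [0.52 0.06 0.93] M [-0.01  0.03  0.02] open 56.0
shift now [0.0362 0.007  0.0007] after yaw [0.0359 0.0084 0.0006] yaw 0.0074 tilt [ 3.720e-02 -6.000e-04 -9.993e-01]
```

```bash
python3 -m inch '{"xyz":[[-0.003,0,0],[0,-0.005,0],[0.003,0,0],[0.002,0,0],[0.002,0,0],[0.002,0,0],[0.0015,0,0],[0,0,0]],"yaw":[0,0,0,0,0,0,0,0.007]}'
python3 - <<'E'
from h import *
to((.5561+.057,.1956-.0052,.096),-5.2)
E
```

```text
time_s: 33.25
position: [0.6, 0.1922, 0.1239]
eef_rot: [1.294, 1.138, -1.246]
contact_force: [0.1, -0.6, 1.8]
opening: 0.638
t 33.25 pos [0.6    0.1922 0.1239] head -5.19 F [ 0.06 -0.56  1.84] M [-0.07 -0.1   0.04] open 56.2
shift now [0.0283 0.0122 0.0007] after yaw [0.0279 0.0132 0.0006] yaw 0.0002 tilt [ 3.780e-02 -5.000e-04 -9.993e-01]
```

```bash
python3 -m inch '{"xyz":[[0.0007,0.0015,0],[0.0007,0.0015,0],[0.001,0.0013,0],[0.001,0.001,0],[0.001,0.001,0],[0.001,0.001,0],[0.001,0.001,0],[0.001,0.001,0]],"yaw":[0,0,0,0,0,0,0,0]}'
python3 - <<'E'
from h import *
to((.5561+.057,.1956-.0052,.096),-5.2)
E
```

```text
time_s: 34.25
position: [0.6115, 0.1911, 0.1209]
eef_rot: [1.297, 1.133, -1.242]
contact_force: [0.7, -1.4, 5.6]
opening: 0.633
t 34.25 pos [0.6115 0.1911 0.1209] head -5.21 F [ 0.73 -1.42  5.56] M [-0.11 -0.05  0.  ] open 55.7
shift now [0.0249 0.0006 0.0006] after yaw [0.0249 0.0017 0.0005] yaw -0.0002 tilt [ 4.42e-02 -7.00e-04 -9.99e-01]
```

```bash
python3 -m inch '{"xyz":[[0.0013,0,0],[0.0013,0,0],[0.0013,0,0],[0.0013,0,0],[0.0013,0,0],[0.0013,0,0],[0.0013,0,0],[0.0013,0,0]],"yaw":[0,0,0,0,0,0,0,0]}'
python3 - <<'E'
from h import *
to((.5561+.057,.1956-.0052,.096),-5.2)
E
```

```text
time_s: 35.25
position: [0.6184, 0.1904, 0.1184]
eef_rot: [1.308, 1.118, -1.226]
contact_force: [0.1, -1.9, 8.2]
opening: 0.633
t 35.25 pos [0.6184 0.1904 0.1184] head -5.26 F [ 0.14 -1.93  8.18] M [-0.21  0.    0.05] open 55.8
shift now [ 0.022  -0.0067  0.0006] after yaw [ 0.0224 -0.0053  0.0005] yaw -0.001 tilt [ 6.460e-02 -5.000e-04 -9.979e-01]
```

```bash
python3 -m inch '{"xyz":[[-0.003,0,0],[0,-0.01,0],[0.003,0,0],[0.0018,0.0008,0],[0.0018,0.0008,0],[0.0018,0.0008,0],[0.0018,0.0008,0],[0.0018,0.0008,0]],"yaw":[0,0,0,0,0,0,0,0]}'
python3 - <<'E'
from h import *
to((.5561+.057,.1956-.0052,.096),-5.2)
E
```

```text
time_s: 36.25
position: [0.6148, 0.1909, 0.1117]
eef_rot: [1.312, 1.112, -1.219]
contact_force: [-0.7, -0.6, -0.3]
opening: 0.637
t 36.25 pos [0.6148 0.1909 0.1117] head -5.25 F [-0.68 -0.59 -0.35] M [0.03 0.11 0.01] open 56.1
shift now [ 0.0156 -0.0028  0.0007] after yaw [ 0.0157 -0.0016  0.0006] yaw -0.0009 tilt [ 7.440e-02 -5.000e-04 -9.972e-01]
```

```bash
python3 -m inch '{"xyz":[[0.002,-0.0003,0],[0.002,-0.0003,0],[0.002,-0.0003,0],[0.002,-0.0003,0],[0.0015,0,0],[0.0015,0,0],[0.0015,0,0],[0.0015,0,0]],"yaw":[0,0,0,0,0,0,0,0]}'
python3 - <<'E'
from h import *
to((.5561+.057,.1956-.0052,.096),-5.2)
f=snap('wrist');save(f,'w9.png',(60,330,170,470),2.2)
np.save('w9.npy',f,allow_pickle=True)
print([(q,[(np.round(d['location']).tolist(),round(d['p'],2)) for d in look_for('wrist',q)][:3]) for q in ('loop_bar','pin')])
E
```

```text
time_s: 37.25
position: [0.614, 0.1911, 0.0957]
eef_rot: [1.311, 1.113, -1.22]
contact_force: [0.1, -0.1, 0.8]
opening: 0.633
t 37.25 pos [0.614  0.1911 0.0957] head -5.24 F [ 0.1  -0.05  0.77] M [-0.02 -0.03 -0.  ] open 55.7
shift now [-0.0004 -0.0008  0.0008] after yaw [-0.0003 -0.0008  0.0008] yaw -0.0007 tilt [ 7.220e-02 -6.000e-04 -9.974e-01]
[('loop_bar', [([252.0, 319.0], 0.92), ([213.0, 59.0], 0.72), ([209.0, 488.0], 0.68)]), ('pin', [([177.0, 506.0], 0.63), ([251.0, 317.0], 0.62)])]
```

Run:
```python
from h import *
f=np.load('w9.npy',allow_pickle=True).item()
u=np.array([.9959,-.0906,0]);v=np.array([.0906,.9959,0]);H=np.array([.5561,.1956,.108])
for th in (1.6,1.8,2.0,2.2,2.3,2.4,2.5,2.6,2.7,2.8,2.87):
    ph=np.radians(170)-th;B=H+.0574*(np.cos(ph)*u+np.array([0,0,np.sin(ph)]));print(th,[proj(f,B+v*s).round(0).tolist() for s in (-.046,0,.046)])
g=cv2.cvtColor(f['color'],cv2.COLOR_RGB2GRAY)
for c in (298,308,319,330,340): print(c,g[140:300:4,c].tolist())
print('tips',[proj(f,f['o']['position']+R.from_rotvec(f['o']['eef_rot']).as_matrix()@np.array([-.022,y,z])).round(0).tolist() for y,z in ((0,0),(.009,.028),(.009,-.028))])
```

```text
1.6 [[371.0, 413.0], [376.0, 318.0], [370.0, 223.0]]
1.8 [[350.0, 415.0], [355.0, 318.0], [350.0, 221.0]]
2.0 [[327.0, 415.0], [332.0, 318.0], [327.0, 221.0]]
2.2 [[304.0, 414.0], [307.0, 318.0], [304.0, 223.0]]
2.3 [[293.0, 412.0], [296.0, 318.0], [293.0, 224.0]]
2.4 [[283.0, 411.0], [285.0, 318.0], [282.0, 226.0]]
2.5 [[273.0, 409.0], [275.0, 318.0], [273.0, 228.0]]
2.6 [[265.0, 406.0], [267.0, 318.0], [264.0, 230.0]]
2.7 [[258.0, 404.0], [259.0, 318.0], [257.0, 232.0]]
2.8 [[251.0, 402.0], [253.0, 318.0], [251.0, 235.0]]
2.87 [[248.0, 400.0], [249.0, 318.0], [247.0, 236.0]]
298 [119, 120, 118, 120, 124, 120, 119, 121, 122, 119, 122, 114, 120, 120, 118, 118, 115, 83, 88, 24, 2, 12, 49, 48, 43, 59, 126, 152, 160, 151, 119, 116, 117, 144, 158, 152, 153, 168, 177, 178]
308 [113, 108, 109, 108, 113, 111, 108, 110, 104, 104, 106, 107, 106, 105, 109, 110, 20, 33, 70, 0, 0, 22, 49, 24, 112, 107, 121, 151, 161, 149, 114, 117, 116, 149, 159, 152, 151, 158, 177, 179]
319 [232, 232, 231, 232, 231, 231, 234, 233, 233, 232, 233, 233, 234, 233, 231, 234, 171, 181, 179, 173, 244, 82, 154, 158, 159, 153, 122, 149, 162, 155, 112, 113, 117, 134, 160, 152, 150, 163, 179, 178]
330 [114, 114, 113, 116, 114, 106, 115, 108, 111, 113, 116, 114, 116, 115, 112, 78, 54, 54, 61, 38, 28, 20, 39, 38, 109, 107, 119, 150, 165, 154, 116, 115, 111, 138, 162, 151, 153, 156, 181, 181]
340 [121, 121, 119, 116, 118, 120, 115, 118, 120, 118, 117, 114, 116, 115, 121, 82, 85, 82, 81, 10, 22, 24, 44, 40, 45, 47, 121, 151, 159, 156, 110, 118, 119, 132, 155, 151, 152, 154, 183, 182]
tips [[253.0, 317.0], [237.0, 370.0], [237.0, 264.0]]
```

```bash
python3 -m inch '{"xyz":[[0.001,-0.0002,0],[0.001,-0.0002,0],[0.001,-0.0002,0],[0.001,-0.0002,0],[0.001,0,0],[0.001,0,0],[0.001,0,0],[0.001,0,0]],"yaw":[0,0,0,0,0,0,0,0]}'
python3 - <<'E'
from h import *
to((.5561+.057,.1956-.0052,.096),-5.2)
f=snap('wrist');np.save('w10.npy',f,allow_pickle=True)
u=np.array([.9959,-.0906,0]);H=np.array([.5561,.1956,.108])
for th in (2.7,2.8,2.87):
    ph=np.radians(170)-th;print(th,proj(f,H+.0574*(np.cos(ph)*u+np.array([0,0,np.sin(ph)]))).round(1))
g=cv2.cvtColor(f['color'],cv2.COLOR_RGB2GRAY)
for c in (298,308,330,340): print(c,g[225:265:2,c].tolist())
E
```

```text
time_s: 38.4
position: [0.6152, 0.1911, 0.0941]
eef_rot: [1.315, 1.107, -1.213]
contact_force: [-2.1, -1.2, 8.8]
opening: 0.635
t 38.4 pos [0.6152 0.1911 0.0941] head -5.21 F [-2.11 -1.2   8.75] M [-0.12  0.4  -0.02] open 55.9
shift now [-0.0021 -0.0018  0.0009] after yaw [-0.0019 -0.002   0.0009] yaw -0.0002 tilt [ 8.080e-02 -7.000e-04 -9.967e-01]
2.7 [261.9 318.4]
2.8 [255.5 318.4]
2.87 [251.7 318.4]
298 [22, 20, 43, 48, 46, 49, 52, 45, 40, 87, 119, 131, 144, 161, 162, 160, 156, 128, 116, 116]
308 [19, 27, 43, 47, 52, 46, 121, 111, 111, 97, 115, 132, 142, 160, 159, 161, 157, 133, 112, 117]
330 [6, 27, 33, 47, 46, 51, 118, 112, 110, 98, 115, 128, 142, 152, 162, 163, 153, 130, 118, 115]
340 [18, 9, 37, 50, 44, 53, 38, 42, 38, 74, 116, 125, 139, 154, 163, 166, 153, 123, 101, 117]
```

```bash
python3 -m inch '{"xyz":[[-0.002,0,0],[-0.008,0,0],[-0.015,0,0],[-0.02,0,0],[-0.02,0,0],[-0.02,0,0],[-0.02,0,0],[0,0,0]],"yaw":[0,0,0,0,0,0,0,0]}'
python3 - <<'E'
from h import *
to((.5561+.057,.1956-.0052,.2),-5.2)
f=snap('wrist');save(f,'w11.png')
u=np.array([.9959,-.0906,0]);v=np.array([.0906,.9959,0]);H=np.array([.5561,.1956,.108])
for th in (2.6,2.7,2.8,2.87):
    ph=np.radians(170)-th;print(th,[proj(f,H+.0574*(np.cos(ph)*u+np.array([0,0,np.sin(ph)]))+s*v).round(1).tolist() for s in (-.03,0,.03)])
for p in (-.03,0,.03): pass
g=cv2.cvtColor(f['color'],cv2.COLOR_RGB2GRAY)
ph=np.radians(170)-2.87;B=H+.0574*(np.cos(ph)*u+np.array([0,0,np.sin(ph)]))
for s in (-.035,-.025,0,.025,.035):
    r,c=proj(f,B+s*v).round().astype(int);print(s,r,c,g[r-12:r+13,c].tolist())
# pin tab / head check
O=np.array([.584,.1931,.104])
for p in ((-28,36),(-16,36),(40,1)): print(p,proj(f,O+u*p[0]/1e3+[0,0,p[1]/1e3]).round(1))
print([(q,[(np.round(d['location']).tolist(),round(d['p'],2)) for d in look_for('wrist',q)][:3]) for q in ('loop_bar','pin_tab')])
E
```

```text
time_s: 39.45
position: [0.606, 0.1914, 0.2067]
eef_rot: [1.316, 1.106, -1.211]
contact_force: [0.9, -0.3, -0.8]
opening: 0.634
t 39.45 pos [0.606  0.1914 0.2067] head -5.21 F [ 0.94 -0.28 -0.78] M [0.02 0.05 0.05] open 55.9
shift now [0.0072 0.0066 0.0004] after yaw [0.0067 0.0072 0.0004] yaw -0.0001 tilt [ 0.083   0.     -0.9965]
2.6 [[200.6, 353.4], [200.5, 317.9], [200.4, 282.4]]
2.7 [[197.1, 352.7], [197.0, 317.9], [196.9, 283.1]]
2.8 [[194.4, 352.1], [194.2, 317.9], [194.2, 283.8]]
2.87 [[192.8, 351.6], [192.7, 317.9], [192.6, 284.3]]
-0.035 193 357 [84, 85, 88, 82, 84, 84, 85, 100, 153, 176, 191, 203, 214, 228, 219, 210, 190, 108, 115, 121, 113, 119, 118, 118, 114]
-0.025 193 346 [85, 84, 85, 83, 81, 76, 84, 112, 159, 179, 195, 208, 214, 226, 220, 193, 131, 82, 75, 116, 122, 117, 110, 115, 117]
0 193 318 [213, 214, 215, 169, 153, 149, 139, 121, 167, 183, 201, 210, 217, 219, 217, 186, 128, 111, 114, 115, 112, 139, 172, 199, 201]
0.025 193 290 [115, 115, 112, 116, 113, 109, 106, 141, 173, 189, 201, 214, 217, 215, 212, 194, 157, 105, 110, 115, 111, 116, 111, 113, 116]
0.035 193 279 [117, 118, 116, 113, 118, 114, 111, 144, 175, 192, 202, 215, 216, 215, 213, 193, 153, 110, 116, 120, 116, 117, 118, 116, 116]
(-28, 36) [264.3 317.6]
(-16, 36) [251.5 317.7]
(40, 1) [179.1 317.9]
[('loop_bar', [([184.0, 449.0], 0.72), ([196.0, 319.0], 0.71)]), ('pin_tab', [([198.0, 318.0], 0.83), ([158.0, 461.0], 0.61)])]
```

Run:
```python
from h import *
f=snap('wrist');g=cv2.cvtColor(f['color'],cv2.COLOR_RGB2GRAY)
O=np.array([.584,.1931,.104]);u=np.array([.9959,-.0906,0])
print([(p,proj(f,O+u*p[0]/1e3+[0,0,p[1]/1e3]).round(1).tolist()) for p in ((40,1),(0,12),(-16,12),(-16,36),(-40,36))])
print(g[170:290,318].tolist())
t=snap('top')
for q in ('markers','tape','glue','ink'): print(q,[(np.round(d['location']).tolist(),round(d['p'],2)) for d in look_for('top',q)][:2])
```

```text
[((40, 1), [178.2, 317.5]), ((0, 12), [224.6, 317.4]), ((-16, 12), [241.3, 317.3]), ((-16, 36), [251.5, 317.3]), ((-40, 36), [276.9, 317.2])]
[171, 179, 182, 181, 177, 181, 177, 156, 183, 205, 205, 204, 203, 209, 172, 158, 147, 125, 152, 177, 192, 205, 214, 220, 220, 174, 133, 117, 114, 116, 117, 108, 148, 187, 200, 197, 192, 190, 189, 190, 190, 210, 228, 236, 234, 234, 234, 233, 234, 234, 234, 234, 234, 235, 236, 233, 212, 216, 214, 215, 212, 215, 214, 216, 215, 215, 215, 215, 216, 221, 196, 144, 85, 97, 96, 99, 98, 97, 98, 94, 91, 142, 204, 221, 215, 215, 214, 215, 212, 211, 209, 211, 215, 217, 216, 216, 214, 215, 215, 212, 214, 215, 217, 216, 220, 216, 205, 186, 187, 192, 192, 197, 200, 200, 189, 184, 179, 180, 184, 191]
markers [([165.0, 161.0], 0.89), ([188.0, 264.0], 0.24)]
tape [([249.0, 342.0], 0.81)]
glue [([112.0, 324.0], 0.66)]
ink [([157.0, 469.0], 0.55)]
```

```bash
python3 -c "
from station import *
print(job_done())"
```

```text
the job is handed in; nothing more can be done
None
```

The pin is through the column's cross hole with its shoulder home, and the loop is snapped shut over its tip. I handed the job in at about 40 s of the 64 s; no verdict was reported.

**What I did:**
- Picked the large grey pin off the slide box by its tab.
- Felt for the ledge with about 7 N, then slid the pin in; the force when the shoulder came home was about 5 N.
- Swung the loop over by gripping its bar in the middle.
- Pressed both bar ends down until it snapped shut. The force was about 9 N at the stop, and it needed a second press to pass the bevel.
- Let go and raised the fingers clear.

**Last checks, from pixel measurements because my picture views were used up:**
- **Loop:** the bar lies within about a pixel of where a hinge angle of 2.87 rad puts it, behind the column's far side.
- **Pin:** its tip and tab edges are within about 1 pixel of the fully home pose.
- **Release:** wrist force is about 1 N, with the fingers well above everything.
- **Bystanders:** they show within about 5 pixels of their first detections in the top picture, which is within the detector's scatter.

**What disagreed:**
- The real fingertips sit about 22 mm short of the reported TCP. My first grasp therefore closed on nothing above the tab, and I redid it lower.
- The tool ended tilted about 5° from pushing, which had no visible effect.

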